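# Set out the fence fittings on the display rack, in reverse order

## Task

Four galvanised fence fittings stand in a row on the black stock rail. Put all four on the pegs of the light wooden display rack in reverse order, so that a customer across the counter sees the row as you see it now: the fitting now farthest left (as seen from the robot) goes on the rightmost peg, the next one on the second peg from the right, and so on. Each fitting must stand upright, seated right down over its peg; leave the screw bin, the post cap and the wrench where they are.

Things in the scene. Friction and masses are not known exactly. Their poses are not given: they have to be found in the camera images.
- long_sleeve: Long plain sleeve. Galvanised tube fitting, standing upright: tube 34 mm outside diameter, 27 mm bore right through, the peg of its stand inside. Origin: on the tube axis at the underside; z up along the tube. Height 85 mm; plain tube from end to end (the tallest of the four). About 0.2 kg.
- short_sleeve: Short plain sleeve. Galvanised tube fitting, standing upright: tube 34 mm outside diameter, 27 mm bore right through, the peg of its stand inside. Origin: on the tube axis at the underside; z up along the tube. Height 60 mm; plain tube from end to end (the lowest of the four). About 0.15 kg.
- flanged_sleeve: Sleeve with a round foot flange. Galvanised tube fitting, standing upright: tube 34 mm outside diameter, 27 mm bore right through, the peg of its stand inside. Origin: on the tube axis at the underside; z up along the tube. Height 72 mm; flange 58 mm in diameter, 6 mm thick, at the underside. About 0.22 kg.
- eared_sleeve: Sleeve with two flat ears. Galvanised tube fitting, standing upright: tube 34 mm outside diameter, 27 mm bore right through, the peg of its stand inside. Origin: on the tube axis at the underside; z up along the tube. Height 72 mm; two ears at the underside, 20 mm wide and 8 mm thick, stick out to opposite sides along its y axis, 66 mm over both. About 0.2 kg.
- stand_a: Fixed grey block 66 x 66 x 12 mm with a 10 mm peg, 35 mm high, on the black stock rail: where the long sleeve stands at the start. Four alike in a straight row, 80 mm apart, in an order that changes. Origin: centre of its underside, 18 mm above the table; its top, the seat, is 30 mm above the table. y: along the row, to the left seen from the robot; x: away from the robot.
- stand_b: Fixed grey block 66 x 66 x 12 mm with a 10 mm peg, 35 mm high, on the black stock rail: where the short sleeve stands at the start. Four alike in a straight row, 80 mm apart, in an order that changes. Origin: centre of its underside, 18 mm above the table; its top, the seat, is 30 mm above the table. y: along the row, to the left seen from the robot; x: away from the robot.
- stand_c: Fixed grey block 66 x 66 x 12 mm with a 10 mm peg, 35 mm high, on the black stock rail: where the flanged sleeve stands at the start. Four alike in a straight row, 80 mm apart, in an order that changes. Origin: centre of its underside, 18 mm above the table; its top, the seat, is 30 mm above the table. y: along the row, to the left seen from the robot; x: away from the robot.
- stand_d: Fixed grey block 66 x 66 x 12 mm with a 10 mm peg, 35 mm high, on the black stock rail: where the eared sleeve stands at the start. Four alike in a straight row, 80 mm apart, in an order that changes. Origin: centre of its underside, 18 mm above the table; its top, the seat, is 30 mm above the table. y: along the row, to the left seen from the robot; x: away from the robot.
- display_rack: Fixed light wooden bar, 90 (x) by 350 (y) by 30 mm high, nearer than the stock rail or beyond it. Origin: centre of its underside, on the table; y along the row, to the left seen from the robot; x away from the robot. Four 10 mm steel pegs at x = 0, y = +120, +40, -40, -120 mm rise 35 mm above its top, tips tapered. Seated fittings stand on its top, 30 mm above the table.
- screw_bin: Bystander: loose grey open bin of screws, 110 x 150 mm, 75 mm high, to the left of the racks. Origin: centre of the underside.
- post_cap: Bystander: loose green domed post cap, 68 mm in diameter, 47 mm high, to the right of the racks. Origin: centre of the underside.
- wrench: Bystander: loose wrench lying flat on the table to the right of the racks. Origin: on its underside.

How it is judged:
At the end, for the whole second after the job is handed in: All four fittings stand upright (within 0.1 rad) and at rest over the pegs of the display rack, in the reverse of the order in which their stands stand on the stock rail, each axis within 12 mm of its peg along and across the rack, and its underside within 5 mm of the top of the bar (((y of each of stand_b, stand_c, stand_d in the frame of stand_a below 0.04 m and y of long_sleeve in the frame of display_rack between -0.132 and -0.108 m) or (y of any of stand_b, stand_c, stand_d in the frame of stand_a above 0.04 m and y of each of stand_b, stand_c, stand_d in the frame of stand_a below 0.12 m and y of long_sleeve in the frame of display_rack between -0.052 and -0.028 m) or (y of any of stand_b, stand_c, stand_d in the frame of stand_a above 0.12 m and y of each of stand_b, stand_c, stand_d in the frame of stand_a below 0.2 m and y of long_sleeve in the frame of display_rack between 0.028 and 0.052 m) or (y of any of stand_b, stand_c, stand_d in the frame of stand_a above 0.2 m and y of long_sleeve in the frame of display_rack between 0.108 and 0.132 m)) and x of long_sleeve in the frame of display_rack between -0.012 and 0.012 m and z of long_sleeve in the frame of display_rack between 0.025 and 0.035 m and angle between each of long_sleeve, short_sleeve, flanged_sleeve, eared_sleeve's own z axis and vertical below 0.1 rad and linear speed of each of long_sleeve, short_sleeve, flanged_sleeve, eared_sleeve below 0.02 m/s and angular speed of each of long_sleeve, short_sleeve, flanged_sleeve, eared_sleeve below 0.2 rad/s and ((y of each of stand_a, stand_c, stand_d in the frame of stand_b below 0.04 m and y of short_sleeve in the frame of display_rack between -0.132 and -0.108 m) or (y of any of stand_a, stand_c, stand_d in the frame of stand_b above 0.04 m and y of each of stand_a, stand_c, stand_d in the frame of stand_b below 0.12 m and y of short_sleeve in the frame of display_rack between -0.052 and -0.028 m) or (y of any of stand_a, stand_c, stand_d in the frame of stand_b above 0.12 m and y of each of stand_a, stand_c, stand_d in the frame of stand_b below 0.2 m and y of short_sleeve in the frame of display_rack between 0.028 and 0.052 m) or (y of any of stand_a, stand_c, stand_d in the frame of stand_b above 0.2 m and y of short_sleeve in the frame of display_rack between 0.108 and 0.132 m)) and x of short_sleeve in the frame of display_rack between -0.012 and 0.012 m and z of short_sleeve in the frame of display_rack between 0.025 and 0.035 m and ((y of each of stand_a, stand_b, stand_d in the frame of stand_c below 0.04 m and y of flanged_sleeve in the frame of display_rack between -0.132 and -0.108 m) or (y of any of stand_a, stand_b, stand_d in the frame of stand_c above 0.04 m and y of each of stand_a, stand_b, stand_d in the frame of stand_c below 0.12 m and y of flanged_sleeve in the frame of display_rack between -0.052 and -0.028 m) or (y of any of stand_a, stand_b, stand_d in the frame of stand_c above 0.12 m and y of each of stand_a, stand_b, stand_d in the frame of stand_c below 0.2 m and y of flanged_sleeve in the frame of display_rack between 0.028 and 0.052 m) or (y of any of stand_a, stand_b, stand_d in the frame of stand_c above 0.2 m and y of flanged_sleeve in the frame of display_rack between 0.108 and 0.132 m)) and x of flanged_sleeve in the frame of display_rack between -0.012 and 0.012 m and z of flanged_sleeve in the frame of display_rack between 0.025 and 0.035 m and ((y of each of stand_a, stand_b, stand_c in the frame of stand_d below 0.04 m and y of eared_sleeve in the frame of display_rack between -0.132 and -0.108 m) or (y of any of stand_a, stand_b, stand_c in the frame of stand_d above 0.04 m and y of each of stand_a, stand_b, stand_c in the frame of stand_d below 0.12 m and y of eared_sleeve in the frame of display_rack between -0.052 and -0.028 m) or (y of any of stand_a, stand_b, stand_c in the frame of stand_d above 0.12 m and y of each of stand_a, stand_b, stand_c in the frame of stand_d below 0.2 m and y of eared_sleeve in the frame of display_rack between 0.028 and 0.052 m) or (y of any of stand_a, stand_b, stand_c in the frame of stand_d above 0.2 m and y of eared_sleeve in the frame of display_rack between 0.108 and 0.132 m)) and x of eared_sleeve in the frame of display_rack between -0.012 and 0.012 m and z of eared_sleeve in the frame of display_rack between 0.025 and 0.035 m); the robot touches nothing.
It fails at once if the grey screw bin is pushed more than 20 mm from its place (distance of screw_bin from where it was at the start of the episode above 0.02 m).
It fails at once if the green post cap is pushed more than 20 mm from its place (distance of post_cap from where it was at the start of the episode above 0.02 m).
It fails at once if the wrench is pushed more than 20 mm from its place (distance of wrench from where it was at the start of the episode above 0.02 m).
It also fails if it takes over 96 s, if anything falls off the work surface, if the arm or the gripper's body presses on something with over 40 N, if the wrist force passes 120 N, or if a joint passes its speed limit or range.

## Robot

A 6-joint arm with a two-finger parallel gripper is mounted at the origin on the work surface. World frame = base frame: x ahead of the robot, y to its left, z up, the work surface at z = 0. Lengths are in m, angles in rad, forces in N, time in s.
With the tool pointing down it reaches from about 0.35 to 0.775 m from the base axis. Payload 7.3 kg.
Tool frame: the origin (TCP) lies on the centre line of the jaws, within the pads' length; the fingertips stand 11 mm ahead of it and the grasp point (between the pads) lies 8 mm behind it; y points along the fingers, z is the direction in which the jaws open and shut, and the axes are right-handed (so a half turn about y gives the same grasp; the last joint's range is limited). The gripper opens to 92 mm and grips with 3 to 60 N. Pads are 19 mm wide; open, the fingers measure 130 mm over their backs; the gripper's body (75 mm by 190 mm) begins 47 mm behind the grasp point.
Start: joints at [1.072, 0.342, 1.524, -0, 1.275, -0.146], TCP at [0.181, 0.493, 0.238] pointing down, gripper open.
Joint ranges: [-2.53, 2.53], [-0.77, 2.02], [0.04, 2.7], [-1, 4.14], [0.28, 2.66], [-3.11, 3.11]. Speed limits (rad/s): [2.57, 2.57, 3.14, 3.14, 3.14, 3.14].

## Interface

Orientations are given as [roll, pitch, yaw] about the fixed x, y, z axes, in that order (R = Rz(yaw) Ry(pitch) Rx(roll)).
In Python, from cell import robot, cams gives the robot as it stands.
- The arm moves only by the tool apply_moves, never from a script. Its argument "plan" is a list of rows, each a list of 7 numbers: the shift along the tool's x, y, z in m, then the turn, a rotation vector about the tool's x, y, z in degrees, then the gripper command: -1 is fully open, 1 is shut, values between are in proportion. A call has exactly 5 rows; each row is the pose to reach, as a shift and turn from the pose commanded when the call began, along the tool's axes at that moment; what a row does not reach only later rows make up. A row lasts 1/8 s, in which the tool goes at most 62.5 mm and 10.7 degrees, less where a joint would pass 70% of its speed; a pose out of reach is approached as far as the arm can. A call with a gripper value outside its range is refused whole. The fingers move at their own pace and stop on an object; "squeeze" is the grip in N (left out, the last holds). Time passes only in rows, so rows that repeat a pose let the fingers close, or fill a call up. It gives the time, the measured TCP pose, the force and the opening at its end, in the units of the state.
- robot.observe(): the state, without advancing time (a new reading comes with each control period).
- cams.read_camera(name): name is "scene" or "top" or "wrist"; returns the picture (384x512x3 uint8, blue, green, red); there is no depth.
- cams.calibration(name): a dict with "fx", "fy", "cx", "cy" (pixels), "dist" ([k1, k2, p1, p2, k3] as OpenCV has them; the pictures are not rectified), "extrinsics" (4x4, takes a point from world to camera coordinates); the wrist camera has in their place "T_tool_cam" (4x4, takes a point from camera to tool coordinates, whose origin is the TCP and whose axes are the tool frame's). Camera axes: x right, y up, looking along -z (the intrinsics and any distortion apply to the point x, -y, -z); pixel columns grow to the right and rows downward; lengths in m; the calibration is good to about 2 mm. A picture is of the moment at which its call begins: read the wrist's pose just before it. calibration takes no time and is no camera call.
- robot.hand_in(): hands the job in, once; it reports no verdict.
The state is a dict: "time": time; "qpos": joint angles; "qvel": joint speeds; "joint_efforts": joint torques, N m; "tool_pos": TCP position; "tool_rot": TCP orientation; "contact_force": force on the tool from outside, world axes, zero at the start; "torque": the same for the moment, N m; "opening": finger opening in m.
Only numpy, scipy, OpenCV 4.12 (cv2) and the standard library are available. Lean on these libraries where they do the work, as an engineer would, in place of code of your own. Each camera call takes 0.05 s, during which the arm holds its last target. There are 200 camera calls.

## Working session

There is one attempt and no reset: what is moved stays moved. The work goes in short steps, Python scripts to look and compute and a tool call to move; the robot and the scene stay as the last step left them, time stands still between calls to the robot, and variables do not carry over. Pictures are saved under pics/ and viewed, about 12 in all and at most 16, crops included, and the job is handed in when it is done.

Besides the shell and the picture viewer there is one more tool, called in YAML: its name, and indented under it one key for each argument. apply_moves: Moves the arm, as the interface text tells. Its arguments: {"type":"object","properties":{"plan":{"type":"array","items":{"type":"array","items":{"type":"number"}}},"squeeze":{"type":"number"}},"required":["plan"]}

```bash
mkdir -p pics; ls
python3 - <<'E'
from cell import robot, cams
import cv2, numpy as np
s=robot.observe(); print({k:np.round(v,4).tolist() for k,v in s.items()})
for n in("scene","top","wrist"):
    cv2.imwrite(f"pics/a_{n}.png",cams.read_camera(n)); c=cams.calibration(n); print(n,{k:np.round(v,4).tolist() for k,v in c.items()})
E
```

```text
pics
{'time': 0.0, 'qpos': [1.072, 0.3427, 1.525, -0.0, 1.2754, -0.146], 'qvel': [0.0002, -0.0005, -0.0007, -0.0, -0.0006, -0.0001], 'joint_efforts': [0.0014, -43.1231, -24.4228, 0.0719, 0.0558, -0.0001], 'tool_pos': [0.1812, 0.4923, 0.237], 'tool_rot': [-1.5723, 0.0002, -0.3528], 'contact_force': [-0.7706, 0.328, -0.1138], 'torque': [0.013, 0.0342, -0.0441], 'opening': 0.0919}
scene {'fx': 350.6223, 'fy': 350.6223, 'cx': 252.9406, 'cy': 191.3635, 'dist': [0.0322, 0.0, 0.0, 0.0, 0.0], 'extrinsics': [[0.0437, 0.999, -0.0138, -0.0152], [-0.8502, 0.0444, 0.5245, 0.4462], [0.5246, -0.0112, 0.8513, -1.3249], [0.0, 0.0, 0.0, 1.0]]}
top {'fx': 477.7851, 'fy': 477.7851, 'cx': 257.3274, 'cy': 187.4179, 'dist': [-0.0512, 0.0, 0.0, 0.0, 0.0], 'extrinsics': [[0.0001, -0.9999, -0.0141, 0.0181], [0.988, -0.0021, 0.1543, -0.5343], [-0.1543, -0.014, 0.9879, -1.2954], [0.0, 0.0, 0.0, 1.0]]}
wrist {'fx': 300.8525, 'fy': 300.8525, 'cx': 254.7715, 'cy': 190.5817, 'dist': [-0.0681, 0.0, 0.0, 0.0, 0.0], 'T_tool_cam': [[0.0006, -0.9611, -0.276, -0.0751], [0.0005, 0.276, -0.9611, -0.1481], [1.0, 0.0004, 0.0007, 0.0002], [0.0, 0.0, 0.0, 1.0]]}
```

View pics/a_top.png

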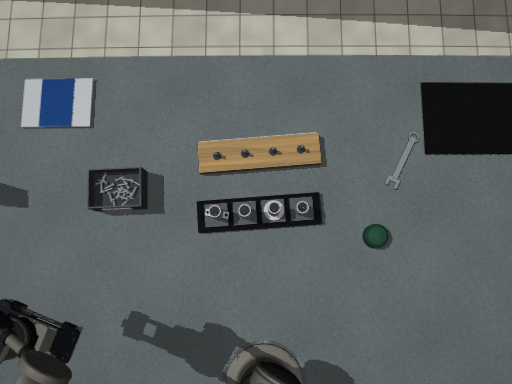

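View pics/a_scene.png

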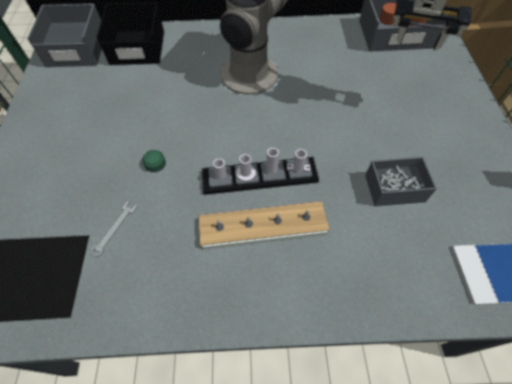

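The top picture shows the pegs of the rack at about (217,156), (245,153), (273,151) and (301,149). The rail fittings, left to right, are eared (213,211), long (244,211), flanged (273,210) and short (302,208). The scene view confirms that the second is tall and the fourth is low. Next I'll take a closer crop.

Run:
```python
import cv2
i=cv2.imread("pics/a_top.png")[125:240,190:330]
cv2.imwrite("pics/a_crop.png",cv2.resize(i,None,fx=5,fy=5,interpolation=cv2.INTER_CUBIC))
```

```text
(no output)
```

View pics/a_crop.png

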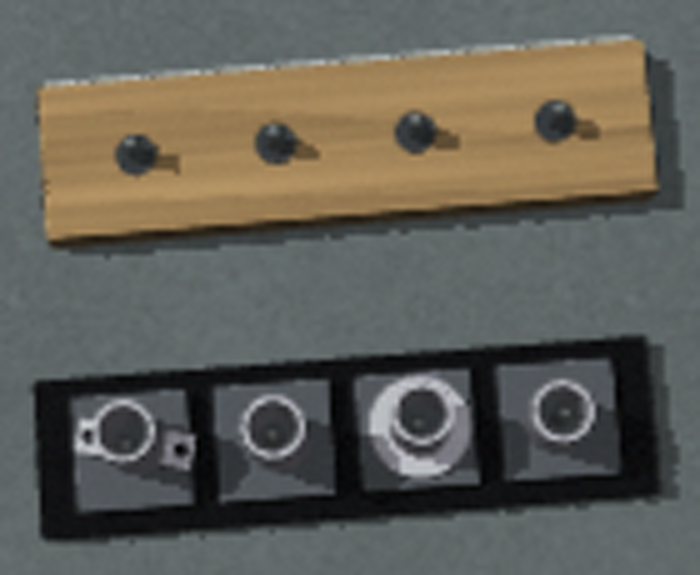

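```bash
cat > h.py <<'E'
import numpy as np, cv2
from scipy.spatial.transform import Rotation as Rot
from cell import robot, cams
def Rtool(s): return Rot.from_euler('xyz',s['tool_rot']).as_matrix()
def w2c(name,s=None):
    c=cams.calibration(name)
    if name!="wrist": return c,np.array(c['extrinsics'])
    T=np.eye(4);T[:3,:3]=Rtool(s);T[:3,3]=s['tool_pos']
    return c,np.linalg.inv(T@np.array(c['T_tool_cam']))
def onplane(name,uv,z,s=None):
    c,E=w2c(name,s); K=np.array([[c['fx'],0,c['cx']],[0,c['fy'],c['cy']],[0,0,1]])
    p=cv2.undistortPoints(np.float64([[uv]]),K,np.array(c['dist']))[0,0]
    d=E[:3,:3].T@np.array([p[0],-p[1],-1]); o=-E[:3,:3].T@E[:3,3]
    return o+d*(z-o[2])/d[2]
def project(name,P,s=None):
    c,E=w2c(name,s); q=E[:3,:3]@np.array(P)+E[:3,3]; K=np.array([[c['fx'],0,c['cx']],[0,c['fy'],c['cy']],[0,0,1]])
    return cv2.projectPoints(np.array([[q[0],-q[1],-q[2]]]),np.zeros(3),np.zeros(3),K,np.array(c['dist']))[0][0,0]
def go(pos,yaw):
    "shift and turn in tool axes to reach TCP pos, tool down with given yaw"
    s=robot.observe();R=Rtool(s)
    d=R.T@(np.array(pos)-s['tool_pos']); r=Rot.from_matrix(R.T@Rot.from_euler('xyz',[-np.pi/2,0,yaw]).as_matrix()).as_rotvec(degrees=True)
    print('shift',d.round(4),'turn',r.round(2))
E
python3 - <<'E'
from h import *
f=lambda u,v:(190+(u+.5)/5-.5,125+(v+.5)/5-.5)
P=[]
for n,u,v,z in[('p1',135,154,.05),('p2',275,143,.05),('p3',415,131,.05),('p4',554,120,.05)]:
    P.append(onplane('top',f(u,v),z));print(n,P[-1].round(4))
S=[]
for n,u,v,z in[('ear',125,430,.102),('long',272,428,.115),('fl',422,414,.102),('short',563,410,.09)]:
    S.append(onplane('top',f(u,v),z));print(n,S[-1].round(4))
for n,q in(('bin',(118,190)),('cap',(375,236))): print(n,onplane('top',q,.04).round(3))
for L in(P,S):
    L=np.array(L);k=np.array([1.5,.5,-.5,-1.5]);m=L.mean(0);d=(k@L)/5
    print('c',m.round(4),'pitch',np.linalg.norm(d[:2]).round(4),'tilt',np.arctan2(-d[0],d[1]).round(4)); print((m+np.outer(k,d)-L).round(4).tolist())
go([.53,.02,.24],-1.5708+.07)
E
```

```text
p1 [0.6244 0.1321 0.05  ]
p2 [0.6305 0.0532 0.05  ]
p3 [ 0.6372 -0.0256  0.05  ]
p4 [ 0.6433 -0.1038  0.05  ]
ear [0.4628 0.1301 0.102 ]
long [0.4624 0.0515 0.115 ]
fl [ 0.4711 -0.0276  0.102 ]
short [ 0.4745 -0.1033  0.09  ]
bin [0.528 0.411 0.04 ]
cap [ 0.398 -0.307  0.04 ]
c [0.6339 0.014  0.05  ] pitch 0.0789 tilt 0.0802
[[-0.0001, -0.0001, 0.0], [0.0002, 0.0001, 0.0], [-0.0002, 0.0002, 0.0], [0.0, -0.0002, 0.0]]
c [0.4677 0.0127 0.1023] pitch 0.078 tilt 0.0562
[[-0.0017, -0.0005, 0.0076], [0.0031, 0.0002, -0.0103], [-0.0012, 0.0013, -0.0022], [-0.0002, -0.0009, 0.0049]]
shift [ 0.4905 -0.0025 -0.3228] turn [6.000e-02 6.577e+01 3.000e-02]
```

apply_moves:
  plan:
    - [0.491, -0.003, -0.323, 0, 65.8, 0, -0.3]
    - [0.491, -0.003, -0.323, 0, 65.8, 0, -0.3]
    - [0.491, -0.003, -0.323, 0, 65.8, 0, -0.3]
    - [0.491, -0.003, -0.323, 0, 65.8, 0, -0.3]
    - [0.491, -0.003, -0.323, 0, 65.8, 0, -0.3]

```text
time: 0.78
tool_pos: [0.3678, 0.2396, 0.2394]
tool_rot: [-1.57, 0.0, -1.296]
contact_force: [1.3, 0.1, 0.6]
opening: 0.0602
```

```bash
python3 -c "
from h import *
go([.53,.02,.24],-1.5708+.07)"
```

```text
shift [ 0.2553 -0.0007  0.0966] turn [-2.000e-02  1.172e+01 -1.000e-02]
```

apply_moves:
  plan:
    - [0.255, 0, 0.097, 0, 11.7, 0, -0.3]
    - [0.255, 0, 0.097, 0, 11.7, 0, -0.3]
    - [0.255, 0, 0.097, 0, 11.7, 0, -0.3]
    - [0.255, 0, 0.097, 0, 11.7, 0, -0.3]
    - [0.255, 0, 0.097, 0, 11.7, 0, -0.3]

```text
time: 1.4
tool_pos: [0.5321, 0.0203, 0.2387]
tool_rot: [-1.571, -0.0, -1.498]
contact_force: [-0.4, 0.3, -0.3]
opening: 0.0596
```

Run:
```python
from h import *
s=robot.observe(); i=cams.read_camera('wrist'); cv2.imwrite('pics/w1.png',i)
import json; json.dump({k:np.array(v).tolist() for k,v in s.items()},open('w1.json','w'))
print(s['tool_pos'],s['tool_rot'],np.abs(s['qvel']).max())
cv2.imwrite('pics/w1v.png',cv2.resize(i,(800,600),interpolation=cv2.INTER_CUBIC))
```

```text
[0.53214993 0.02025449 0.23867465] [-1.57127005e+00 -1.75338313e-04 -1.49781556e+00] 0.23936893029246772
```

View pics/w1v.png

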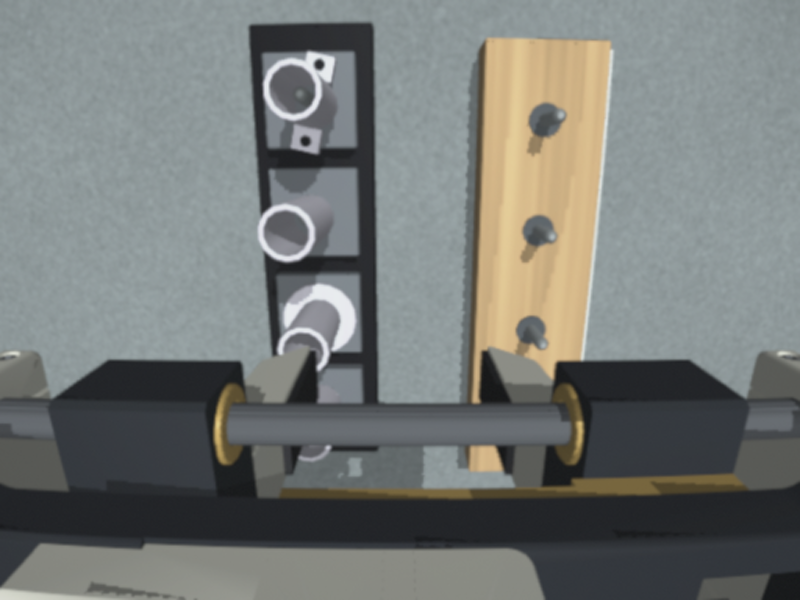

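The wrist view shows the peg tips at (560,115), (550,237) and (543,345) in the 800-pixel view. The ring centres are eared (292,89), long (287,233) and flanged (303,349), and the ears point along the row.

Run:
```python
from h import *; import json
s=json.load(open('w1.json')); f=lambda u,v:((u+.5)*.64-.5,(v+.5)*.64-.5)
for n,u,v,z in[('p1',560,115,.064),('p2',550,237,.064),('p3',543,345,.064),('ear',292,89,.102),('long',287,233,.115),('fl',303,349,.102)]: print(n,onplane('wrist',f(u,v),z,s).round(4))
a,b=onplane('wrist',f(319,64),.038,s),onplane('wrist',f(305,140),.038,s);print('ears',a,b,(a+b)/2)
for n,p in(('ear',(.463,.130,.069)),):go([p[0],p[1],.18],-1.5708+.078);go(p,-1.5708+.078)
```

```text
p1 [0.6291 0.1341 0.064 ]
p2 [0.6346 0.0539 0.064 ]
p3 [ 0.6423 -0.0261  0.064 ]
ear [0.4628 0.132  0.102 ]
long [0.4643 0.0515 0.115 ]
fl [ 0.4724 -0.0259  0.102 ]
ears [0.46681451 0.1577873  0.038     ] [0.45865522 0.10663021 0.038     ] [0.46273487 0.13220875 0.038     ]
shift [-0.1154  0.0585 -0.0617] turn [ 0.   -0.29  0.06]
shift [-0.1155  0.1695 -0.0616] turn [ 0.   -0.29  0.06]
```

apply_moves:
  plan:
    - [-0.115, 0.058, -0.062, 0, -0.3, 0, -0.3]
    - [-0.115, 0.058, -0.062, 0, -0.3, 0, -0.3]
    - [-0.115, 0.058, -0.062, 0, -0.3, 0, -0.3]
    - [-0.115, 0.058, -0.062, 0, -0.3, 0, -0.3]
    - [-0.115, 0.11, -0.062, 0, -0.3, 0, -0.3]

```text
time: 2.08
tool_pos: [0.4646, 0.1332, 0.1325]
tool_rot: [-1.559, 0.0, -1.489]
contact_force: [0.4, -0.1, -1.3]
opening: 0.0598
```

```bash
python3 -c "
from h import *
go([.463,.131,.069],-1.5708+.078)"
```

```text
shift [ 0.0021  0.0635 -0.0025] turn [-0.67  0.23 -0.01]
```

apply_moves:
  plan:
    - [0.002, 0.04, -0.001, 0, 0, 0, -0.3]
    - [0.002, 0.06, -0.001, 0, 0, 0, -0.3]
    - [0.002, 0.06, -0.001, 0, 0, 0, -0.3]
    - [0.002, 0.06, -0.001, 0, 0, 0, 1]
    - [0.002, 0.06, -0.001, 0, 0, 0, 1]
  squeeze: 25

```text
time: 2.7
tool_pos: [0.4605, 0.1309, 0.0706]
tool_rot: [-1.568, 0.0, -1.489]
contact_force: [-0.2, -0.1, -0.2]
opening: 0.044
```

apply_moves:
  plan:
    - [0, 0, 0, 0, 0, 0, 1]
    - [0, 0, 0, 0, 0, 0, 1]
    - [0, -0.04, 0, 0, 0, 0, 1]
    - [0, -0.09, 0, 0, 0, 0, 1]
    - [0, -0.115, 0, 0, 0, 0, 1]

```text
time: 3.32
tool_pos: [0.4596, 0.1311, 0.1865]
tool_rot: [-1.569, 0.0, -1.489]
contact_force: [1.6, -0.1, -2.3]
opening: 0.0339
```

```bash
python3 -c "
from h import *
print(robot.observe()['opening']);go([.646,-.105,.18],-1.5708+.078)"
```

```text
0.03388901447568288
shift [0.2506 0.0067 0.1665] turn [-0.11  0.21 -0.01]
```

apply_moves:
  plan:
    - [0.25, 0, 0.166, 0, 0, 0, 1]
    - [0.25, 0, 0.166, 0, 0, 0, 1]
    - [0.25, 0, 0.166, 0, 0, 0, 1]
    - [0.25, 0, 0.166, 0, 0, 0, 1]
    - [0.25, 0, 0.166, 0, 0, 0, 1]

```text
time: 3.95
tool_pos: [0.6456, -0.1066, 0.1834]
tool_rot: [-1.573, 0.001, -1.49]
contact_force: [0.1, 1.1, -1.3]
opening: 0.034
```

```bash
python3 -c "
from h import *
go([.646,-.105,.125],-1.5708+.078)"
```

```text
shift [-0.0015  0.0584  0.0006] turn [ 0.11  0.16 -0.04]
```

apply_moves:
  plan:
    - [-0.001, 0.055, 0, 0, 0, 0, 1]
    - [-0.001, 0.055, 0, 0, 0, 0, 1]
    - [-0.001, 0.055, 0, 0, 0, 0, 1]
    - [-0.001, 0.055, 0, 0, 0, 0, 1]
    - [-0.001, 0.055, 0, 0, 0, 0, 1]

```text
time: 4.58
tool_pos: [0.6458, -0.1033, 0.1312]
tool_rot: [-1.568, -0.001, -1.488]
contact_force: [0.2, -0.4, -2.3]
opening: 0.0339
```

Run:
```python
from h import *; import json
s=robot.observe(); i=cams.read_camera('wrist'); t=cams.read_camera('scene')
json.dump({k:np.array(v).tolist() for k,v in s.items()},open('w2.json','w'))
print(s['tool_pos'],np.abs(s['qvel']).max())
j=cv2.resize(t[130:270,160:360],(800,560),interpolation=cv2.INTER_CUBIC)
cv2.imwrite('pics/w2.png',cv2.resize(i,(800,600),interpolation=cv2.INTER_CUBIC));cv2.imwrite('pics/s2.png',j)
```

```text
[ 0.6457537  -0.1033424   0.13122271] 0.007330820937204866
```

View pics/w2.png

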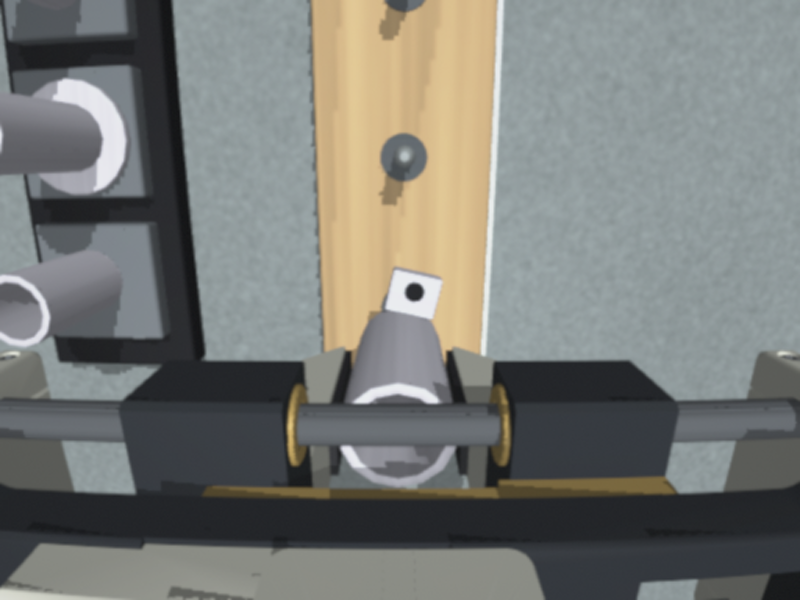

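View pics/s2.png

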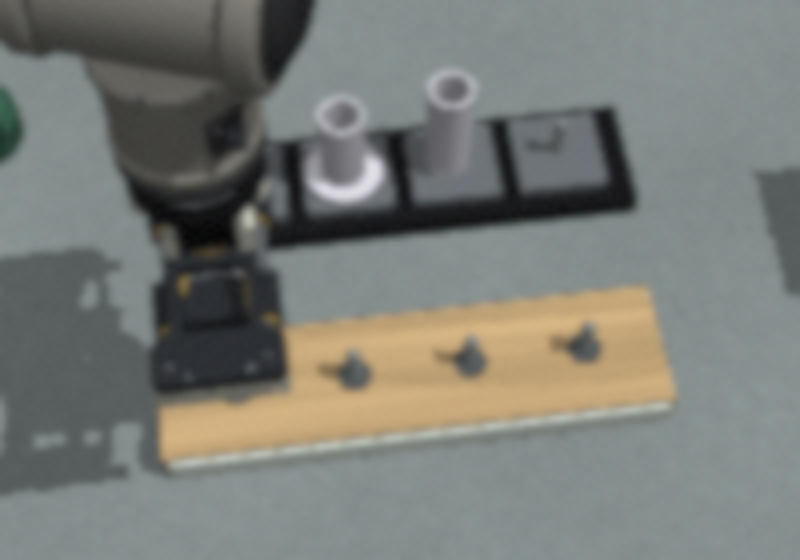

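The third peg's tip is at (404,157), and the held sleeve is centred on column 398. The scene view shows it over the rightmost peg.

Run:
```python
from h import *; import json
s=json.load(open('w2.json')); f=lambda u,v:((u+.5)*.64-.5,(v+.5)*.64-.5)
print(onplane('wrist',f(404,156),.064,s),onplane('wrist',f(404,-4),.045,s), onplane('wrist',f(398,435),.133,s))
for z in (.1,.071): go([.6475,-.105,z],-1.5708+.078)
```

```text
[ 0.64143817 -0.02533271  0.064     ] [0.63578318 0.04488206 0.045     ] [ 0.64648295 -0.12124953  0.133     ]
shift [0.0017 0.0305 0.0019] turn [-0.09  0.23  0.03]
shift [0.0016 0.0595 0.0018] turn [-0.09  0.23  0.03]
```

apply_moves:
  plan:
    - [0.002, 0, 0.002, 0, 0, 0, 1]
    - [0.002, 0.02, 0.002, 0, 0, 0, 1]
    - [0.002, 0.035, 0.002, 0, 0, 0, 1]
    - [0.002, 0.05, 0.002, 0, 0, 0, 1]
    - [0.002, 0.05, 0.002, 0, 0, 0, 1]

```text
time: 5.3
tool_pos: [0.6464, -0.1053, 0.0776]
tool_rot: [-1.574, 0.001, -1.489]
contact_force: [-0.6, -0.2, -1.3]
opening: 0.0339
```

apply_moves:
  plan:
    - [0, 0.006, 0, 0, 0, 0, 1]
    - [0, 0.006, 0, 0, 0, 0, 1]
    - [0, 0.006, 0, 0, 0, 0, -0.3]
    - [0, 0.006, 0, 0, 0, 0, -0.3]
    - [0, 0.006, 0, 0, 0, 0, -0.3]

```text
time: 5.92
tool_pos: [0.6475, -0.1055, 0.0738]
tool_rot: [-1.57, -0.0, -1.489]
contact_force: [-0.5, 0.2, 0.8]
opening: 0.0578
```

apply_moves:
  plan:
    - [0, -0.02, 0, 0, 0, 0, -0.3]
    - [0, -0.05, 0, 0, 0, 0, -0.3]
    - [0, -0.11, 0, 0, 0, 0, -0.3]
    - [0, -0.12, 0, 0, 0, 0, -0.3]
    - [0, -0.12, 0, 0, 0, 0, -0.3]

```text
time: 6.55
tool_pos: [0.6475, -0.1055, 0.194]
tool_rot: [-1.569, -0.001, -1.489]
contact_force: [-1.5, 1.2, -0.8]
opening: 0.0598
```

Run:
```python
from h import *
cv2.imwrite('pics/w3.png',cv2.resize(cams.read_camera('wrist'),(800,600),interpolation=cv2.INTER_CUBIC))
go([.464,.052,.185],-1.5708+.078)
```

```text
shift [-0.1717  0.0077 -0.1694] turn [ 0.07  0.2  -0.03]
```

View pics/w3.png

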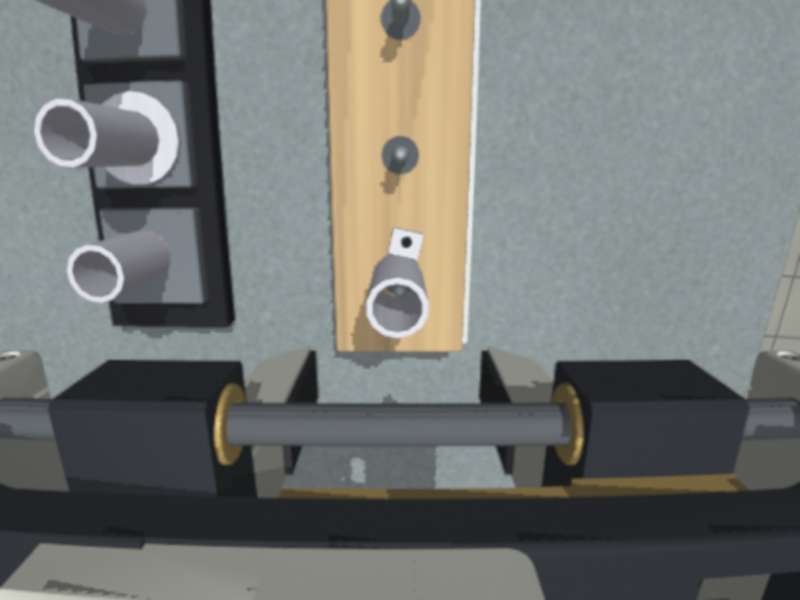

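The eared sleeve is standing upright on the rightmost peg, with its ring at (397,307) and the peg visible in the bore. Next is the long sleeve.

apply_moves:
  plan:
    - [-0.172, 0.008, -0.169, 0, 0, 0, -0.3]
    - [-0.172, 0.008, -0.169, 0, 0, 0, -0.3]
    - [-0.172, 0.008, -0.169, 0, 0, 0, -0.3]
    - [-0.172, 0.008, -0.169, 0, 0, 0, -0.3]
    - [-0.172, 0.008, -0.169, 0, 0, 0, -0.3]

```text
time: 7.22
tool_pos: [0.461, 0.0542, 0.1837]
tool_rot: [-1.576, 0.001, -1.486]
contact_force: [-0.0, -0.5, 0.3]
opening: 0.0596
```

Run:
```python
from h import *
s=robot.observe();s['tool_pos']=[.6475,-.1055,.194];s['tool_rot']=[-1.569,-.001,-1.489]
f=lambda u,v:((u+.5)*.64-.5,(v+.5)*.64-.5)
print('short',onplane('wrist',f(96,274),.09,s),'fl',onplane('wrist',f(66,133),.102,s),'ear',onplane('wrist',f(397,307),.102,s))
go([.464,.0515,.082],-1.5708+.078)
```

```text
short [ 0.47516373 -0.10291286  0.09      ] fl [ 0.47286062 -0.02710321  0.102     ] ear [ 0.64627717 -0.10481484  0.102     ]
shift [0.003  0.1017 0.0033] turn [ 0.31  0.38 -0.06]
```

apply_moves:
  plan:
    - [0.003, 0.05, 0.003, 0, 0, 0, -0.3]
    - [0.003, 0.1, 0.003, 0, 0, 0, -0.3]
    - [0.003, 0.1, 0.003, 0, 0, 0, -0.3]
    - [0.003, 0.1, 0.003, 0, 0, 0, 1]
    - [0.003, 0.1, 0.003, 0, 0, 0, 1]

```text
time: 7.85
tool_pos: [0.4695, 0.0492, 0.0869]
tool_rot: [-1.567, -0.0, -1.489]
contact_force: [-0.0, -0.3, 0.9]
opening: 0.044
```

apply_moves:
  plan:
    - [0, 0, 0, 0, 0, 0, 1]
    - [0, 0, 0, 0, 0, 0, 1]
    - [0, -0.04, 0, 0, 0, 0, 1]
    - [0, -0.09, 0, 0, 0, 0, 1]
    - [0, -0.11, 0, 0, 0, 0, 1]

```text
time: 8.48
tool_pos: [0.4693, 0.0495, 0.1982]
tool_rot: [-1.566, -0.001, -1.489]
contact_force: [1.0, 0.3, -2.1]
opening: 0.0337
```

```bash
python3 -c "
from h import *
go([.6415,-.0255,.19],-1.5708+.078)"
```

```text
shift [0.0887 0.0091 0.1655] turn [-0.29  0.21  0.03]
```

apply_moves:
  plan:
    - [0.089, 0, 0.166, 0, 0, 0, 1]
    - [0.089, 0, 0.166, 0, 0, 0, 1]
    - [0.089, 0, 0.166, 0, 0, 0, 1]
    - [0.089, 0, 0.166, 0, 0, 0, 1]
    - [0.089, 0, 0.166, 0, 0, 0, 1]

```text
time: 9.1
tool_pos: [0.64, -0.0255, 0.1944]
tool_rot: [-1.573, 0.001, -1.489]
contact_force: [0.3, 0.7, -1.8]
opening: 0.0332
```

```bash
python3 -c "
from h import *
go([.6415,-.0255,.094],-1.5708+.078)"
```

```text
shift [0.0002 0.1004 0.0017] turn [ 0.12  0.19 -0.05]
```

apply_moves:
  plan:
    - [0, 0.03, 0.002, 0, 0, 0, 1]
    - [0, 0.06, 0.002, 0, 0, 0, 1]
    - [0, 0.08, 0.002, 0, 0, 0, 1]
    - [0, 0.1, 0.002, 0, 0, 0, 1]
    - [0, 0.1, 0.002, 0, 0, 0, 1]

```text
time: 9.72
tool_pos: [0.6408, -0.0245, 0.0947]
tool_rot: [-1.574, 0.001, -1.488]
contact_force: [-0.6, -0.8, -2.2]
opening: 0.0336
```

apply_moves:
  plan:
    - [0, 0.007, 0, 0, 0, 0, 1]
    - [0, 0.007, 0, 0, 0, 0, 1]
    - [0, 0.007, 0, 0, 0, 0, -0.3]
    - [0, 0.007, 0, 0, 0, 0, -0.3]
    - [0, 0.007, 0, 0, 0, 0, -0.3]

```text
time: 10.35
tool_pos: [0.643, -0.0257, 0.0887]
tool_rot: [-1.57, -0.0, -1.489]
contact_force: [0.3, 0.1, -0.2]
opening: 0.0578
```

apply_moves:
  plan:
    - [0, -0.02, 0, 0, 0, 0, -0.3]
    - [0, -0.05, 0, 0, 0, 0, -0.3]
    - [0, -0.1, 0, 0, 0, 0, -0.3]
    - [0, -0.1, 0, 0, 0, 0, -0.3]
    - [0, -0.1, 0, 0, 0, 0, -0.3]

```text
time: 10.98
tool_pos: [0.6425, -0.0255, 0.188]
tool_rot: [-1.571, 0.0, -1.489]
contact_force: [-0.7, -0.2, -0.8]
opening: 0.0598
```

Run:
```python
from h import *
go([.4725,-.027,.185],-1.5708+.078)
```

```text
shift [-0.0124  0.0031 -0.1695] turn [ 0.02  0.2  -0.01]
```

Flanged sleeve next.

apply_moves:
  plan:
    - [-0.012, 0.003, -0.17, 0, 0, 0, -0.3]
    - [-0.012, 0.003, -0.17, 0, 0, 0, -0.3]
    - [-0.012, 0.003, -0.17, 0, 0, 0, -0.3]
    - [-0.012, 0.003, -0.17, 0, 0, 0, -0.3]
    - [-0.012, 0.003, -0.17, 0, 0, 0, -0.3]

```text
time: 11.6
tool_pos: [0.4731, -0.0276, 0.185]
tool_rot: [-1.57, 0.0, -1.49]
contact_force: [0.1, -0.1, 0.6]
opening: 0.0596
```

Run:
```python
from h import *
cv2.imwrite('pics/t4.png',cv2.resize(cams.read_camera('scene')[130:270,160:360],(800,560),interpolation=cv2.INTER_CUBIC))
go([.4725,-.027,.071],-1.5708+.078)
```

```text
shift [-0.0007  0.114  -0.0009] turn [-0.03  0.2   0.  ]
```

View pics/t4.png

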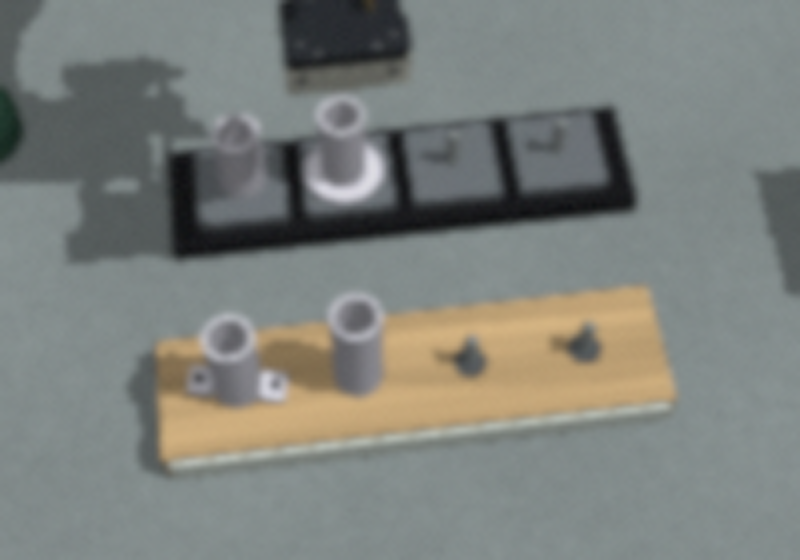

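The eared sleeve (230,360) and the long sleeve (357,345) both stand upright on their pegs. I'll go on.

apply_moves:
  plan:
    - [0, 0.06, -0.001, 0, 0, 0, -0.3]
    - [0, 0.114, -0.001, 0, 0, 0, -0.3]
    - [0, 0.114, -0.001, 0, 0, 0, -0.3]
    - [0, 0.114, -0.001, 0, 0, 0, 1]
    - [0, 0.114, -0.001, 0, 0, 0, 1]

```text
time: 12.28
tool_pos: [0.4731, -0.0279, 0.0733]
tool_rot: [-1.567, -0.001, -1.489]
contact_force: [0.5, -0.3, 1.0]
opening: 0.0444
```

apply_moves:
  plan:
    - [0, 0, 0, 0, 0, 0, 1]
    - [0, 0, 0, 0, 0, 0, 1]
    - [0, -0.04, 0, 0, 0, 0, 1]
    - [0, -0.09, 0, 0, 0, 0, 1]
    - [0, -0.12, 0, 0, 0, 0, 1]

```text
time: 12.9
tool_pos: [0.4716, -0.0276, 0.1937]
tool_rot: [-1.569, -0.001, -1.489]
contact_force: [-0.3, 1.2, -2.6]
opening: 0.033
```

```bash
python3 -c "
from h import *
go([.635,.054,.19],-1.5708+.078)"
```

```text
shift [-0.068   0.004   0.1695] turn [-0.13  0.2   0.04]
```

apply_moves:
  plan:
    - [-0.068, 0, 0.17, 0, 0, 0, 1]
    - [-0.068, 0, 0.17, 0, 0, 0, 1]
    - [-0.068, 0, 0.17, 0, 0, 0, 1]
    - [-0.068, 0, 0.17, 0, 0, 0, 1]
    - [-0.068, 0, 0.17, 0, 0, 0, 1]

```text
time: 13.52
tool_pos: [0.6342, 0.054, 0.1904]
tool_rot: [-1.573, 0.0, -1.489]
contact_force: [0.1, -0.2, -2.1]
opening: 0.0331
```

```bash
python3 -c "
from h import *
go([.635,.054,.081],-1.5708+.078)"
```

```text
shift [1.000e-04 1.094e-01 1.000e-03] turn [ 0.15  0.22 -0.01]
```

apply_moves:
  plan:
    - [0, 0.03, 0.001, 0, 0, 0, 1]
    - [0, 0.06, 0.001, 0, 0, 0, 1]
    - [0, 0.085, 0.001, 0, 0, 0, 1]
    - [0, 0.109, 0.001, 0, 0, 0, 1]
    - [0, 0.109, 0.001, 0, 0, 0, 1]

```text
time: 14.15
tool_pos: [0.634, 0.0534, 0.0812]
tool_rot: [-1.575, 0.0, -1.49]
contact_force: [0.1, 0.2, -1.9]
opening: 0.0329
```

apply_moves:
  plan:
    - [0, 0.007, 0, 0, 0, 0, 1]
    - [0, 0.007, 0, 0, 0, 0, 1]
    - [0, 0.007, 0, 0, 0, 0, -0.3]
    - [0, 0.007, 0, 0, 0, 0, -0.3]
    - [0, 0.007, 0, 0, 0, 0, -0.3]

```text
time: 14.78
tool_pos: [0.6365, 0.0542, 0.0758]
tool_rot: [-1.57, -0.0, -1.489]
contact_force: [-0.1, -0.1, 0.0]
opening: 0.0575
```

apply_moves:
  plan:
    - [0, -0.02, 0, 0, 0, 0, -0.3]
    - [0, -0.05, 0, 0, 0, 0, -0.3]
    - [0, -0.11, 0, 0, 0, 0, -0.3]
    - [0, -0.11, 0, 0, 0, 0, -0.3]
    - [0, -0.11, 0, 0, 0, 0, -0.3]

```text
time: 15.4
tool_pos: [0.636, 0.0542, 0.1852]
tool_rot: [-1.571, 0.0, -1.489]
contact_force: [0.1, -1.2, -0.8]
opening: 0.0599
```

Run:
```python
from h import *
go([.475,-.103,.185],-1.5708+.078)
```

```text
shift [ 0.1435  0.0002 -0.1733] turn [ 0.    0.21 -0.  ]
```

apply_moves:
  plan:
    - [0.143, 0, -0.173, 0, 0, 0, -0.3]
    - [0.143, 0, -0.173, 0, 0, 0, -0.3]
    - [0.143, 0, -0.173, 0, 0, 0, -0.3]
    - [0.143, 0, -0.173, 0, 0, 0, -0.3]
    - [0.143, 0, -0.173, 0, 0, 0, -0.3]

```text
time: 16.02
tool_pos: [0.4733, -0.1036, 0.1841]
tool_rot: [-1.574, 0.001, -1.493]
contact_force: [0.4, -0.2, -0.2]
opening: 0.0597
```

Run:
```python
from h import *
go([.475,-.103,.058],-1.5708+.078)
```

```text
shift [-0.0003  0.1261  0.0021] turn [ 0.17  0.01 -0.07]
```

apply_moves:
  plan:
    - [0, 0.06, 0.001, 0, 0, 0, -0.3]
    - [0, 0.11, 0.001, 0, 0, 0, -0.3]
    - [0, 0.126, 0.001, 0, 0, 0, -0.3]
    - [0, 0.126, 0.001, 0, 0, 0, -0.3]
    - [0, 0.126, 0.001, 0, 0, 0, 1]

```text
time: 16.65
tool_pos: [0.4772, -0.1021, 0.0596]
tool_rot: [-1.57, -0.0, -1.489]
contact_force: [-0.2, -0.7, 0.4]
opening: 0.0535
```

apply_moves:
  plan:
    - [0, 0, 0, 0, 0, 0, 1]
    - [0, 0, 0, 0, 0, 0, 1]
    - [0, 0, 0, 0, 0, 0, 1]
    - [0, 0, 0, 0, 0, 0, 1]
    - [0, -0.04, 0, 0, 0, 0, 1]

```text
time: 17.27
tool_pos: [0.4747, -0.1018, 0.0978]
tool_rot: [-1.576, 0.003, -1.49]
contact_force: [1.2, -0.3, -1.9]
opening: 0.0343
```

apply_moves:
  plan:
    - [0, -0.05, 0, 0, 0, 0, 1]
    - [0, -0.09, 0, 0, 0, 0, 1]
    - [0, -0.09, 0, 0, 0, 0, 1]
    - [0, -0.09, 0, 0, 0, 0, 1]
    - [0, -0.09, 0, 0, 0, 0, 1]

```text
time: 17.9
tool_pos: [0.4757, -0.1021, 0.1877]
tool_rot: [-1.574, 0.001, -1.489]
contact_force: [-0.2, -0.0, -3.1]
opening: 0.0342
```

Run:
```python
from h import *
go([.6287,.134,.19],-1.5708+.078)
```

```text
shift [-0.2228 -0.0024  0.1717] turn [ 0.16  0.2  -0.09]
```

apply_moves:
  plan:
    - [-0.223, 0, 0.172, 0, 0, 0, 1]
    - [-0.223, 0, 0.172, 0, 0, 0, 1]
    - [-0.223, 0, 0.172, 0, 0, 0, 1]
    - [-0.223, 0, 0.172, 0, 0, 0, 1]
    - [-0.223, 0, 0.172, 0, 0, 0, 1]

```text
time: 18.52
tool_pos: [0.6302, 0.1369, 0.1871]
tool_rot: [-1.573, 0.001, -1.487]
contact_force: [0.3, 0.4, -2.2]
opening: 0.0339
```

Run:
```python
from h import *
go([.6287,.134,.067],-1.5708+.078)
```

```text
shift [ 0.0028  0.1201 -0.0014] turn [ 0.15  0.34 -0.03]
```

apply_moves:
  plan:
    - [0.001, 0.05, 0, 0, 0, 0, 1]
    - [0.001, 0.075, 0, 0, 0, 0, 1]
    - [0.001, 0.1, 0, 0, 0, 0, 1]
    - [0.001, 0.12, 0, 0, 0, 0, 1]
    - [0.001, 0.12, 0, 0, 0, 0, 1]

```text
time: 19.15
tool_pos: [0.6279, 0.1327, 0.066]
tool_rot: [-1.577, 0.0, -1.489]
contact_force: [0.6, 0.4, -0.9]
opening: 0.0342
```

apply_moves:
  plan:
    - [0, 0.006, 0, 0, 0, 0, 1]
    - [0, 0.006, 0, 0, 0, 0, 1]
    - [0, 0.006, 0, 0, 0, 0, -0.3]
    - [0, 0.006, 0, 0, 0, 0, -0.3]
    - [0, 0.006, 0, 0, 0, 0, -0.3]

```text
time: 19.77
tool_pos: [0.6301, 0.1329, 0.0638]
tool_rot: [-1.57, 0.0, -1.489]
contact_force: [0.0, 0.2, -0.5]
opening: 0.0578
```

apply_moves:
  plan:
    - [0, -0.02, 0, 0, 0, 0, -0.3]
    - [0, -0.06, 0, 0, 0, 0, -0.3]
    - [0, -0.12, 0, 0, 0, 0, -0.3]
    - [0, -0.16, 0, 0, 0, 0, -0.3]
    - [0, -0.16, 0, 0, 0, 0, -0.3]

```text
time: 20.4
tool_pos: [0.6315, 0.1331, 0.2279]
tool_rot: [-1.562, 0.0, -1.489]
contact_force: [-0.8, 0.1, -0.0]
opening: 0.0598
```

apply_moves:
  plan:
    - [0, 0, -0.06, 0, 0, 0, -0.3]
    - [0, 0, -0.12, 0, 0, 0, -0.3]
    - [0, 0, -0.18, 0, 0, 0, -0.3]
    - [0, 0, -0.18, 0, 0, 0, -0.3]
    - [0, 0, -0.18, 0, 0, 0, -0.3]

```text
time: 21.02
tool_pos: [0.4512, 0.1183, 0.2234]
tool_rot: [-1.569, 0.0, -1.489]
contact_force: [-0.0, -0.4, 0.6]
opening: 0.0597
```

Run:
```python
from h import *
a=cv2.resize(cams.read_camera('scene')[130:270,160:360],(800,560),interpolation=cv2.INTER_CUBIC)
cv2.imwrite('pics/t5.png',a)
t=cams.read_camera('top')
cv2.imwrite('pics/t6.png',cv2.resize(t[70:250,80:430],(800,411),interpolation=cv2.INTER_CUBIC))
```

```text
(no output)
```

View pics/t5.png

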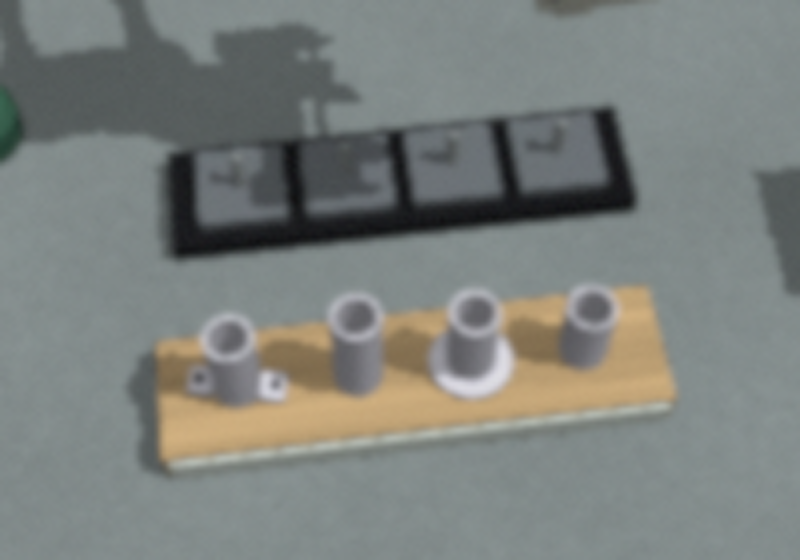

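View pics/t6.png

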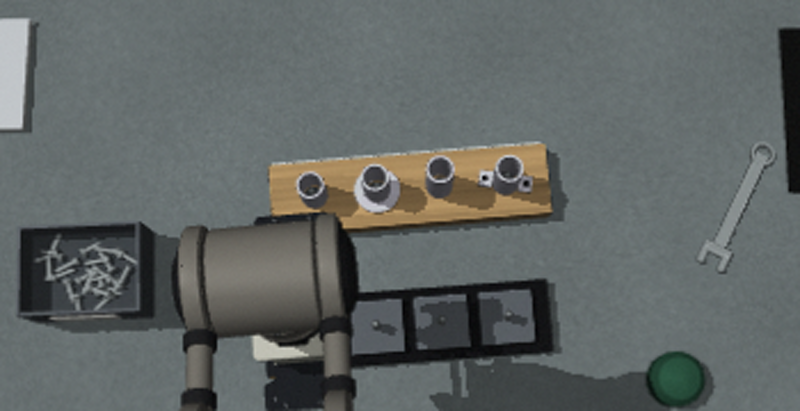

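All four stand upright and seated on the rack. In the top crop they read, from the left, short (311,188), flanged (377,185), long (440,175), eared (508,172). The bin, cap and wrench have not moved, and the arm is clear.

```bash
python3 -c "
from h import *
robot.hand_in()"
```

```text
the job is handed in; nothing more can be done
```

I moved all four fittings from the stock rail to the display rack in reverse order and handed the job in at about 21 s on the robot's clock. The rail read eared, long, flanged, short from the left. The rack now reads short, flanged, long, eared.

**Last checks:** The final scene and top pictures show all four upright and seated on their pegs. I judged seating by eye from those pictures; I measured only the eared sleeve, about 2 mm from its peg. The gripper was open and clear of everything, no notable contact force was read, and the bin, cap and wrench look unmoved.

**Disagreement:** The first top-camera peg positions were 4–5 mm off the wrist camera's. A second wrist view confirmed the wrist values, so I used those. I saw no failed checks.

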